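# Read a coated test panel: stand it in the reader and hold the key

### The arm

A 7-joint arm with a two-finger parallel gripper is mounted at the origin on the work surface. World frame = base frame: x ahead of the robot, y to its left, z up, the work surface at z = 0. Lengths are in mm, angles in degrees, forces in N, time in s.
With the tool pointing down it reaches from about 425 to 1025 mm from the base axis. Payload 3.6 kg.
Tool frame: the origin (TCP) lies on the mounting face of the last link; the fingertips stand 173 mm ahead of it and the grasp point (between the pads) lies 155 mm ahead of it; z points along the fingers, y is the line along which they close (so a half turn about z gives the same grasp; the last joint's range is limited). The gripper opens to 85 mm and grips with 20 to 120 N. Pads are 22 mm wide; open, the fingers measure 114 mm over their backs; the gripper's body (76 mm by 85 mm) begins 54 mm behind the grasp point. The pads swing forward as they close: fully open they stand 13 mm farther back than shut.
Start: joints at [-72.622, 33.873, 2.773, 92.16, -1.908, 54.013, -1.931], TCP at [280.182, 668.676, 404.702] pointing down, gripper open.
Joint ranges: [-153.93, 153.93], [-27.13, 128.08], [-72.61, 78.16], [10.71, 143.7], [-87.88, 267.88], [4.46, 118.87], [-176.78, 176.78]. Speed limits (degrees/s): [147.25, 147.25, 180, 180, 180, 180, 180].

### API

Orientations are given as [roll, pitch, yaw] about the fixed x, y, z axes, in that order (R = Rz(yaw) Ry(pitch) Rx(roll)).
In Python, from bench import env gives the robot as it stands.
- The arm moves only by the tool send_rows, never from a script. Its argument "plan" is a list of rows, each an object with "translation": the shift along the tool's x, y, z in cm, a list of three; "delta_rot": the turn, a rotation vector about the tool's x, y, z in rad, a list of three. A call has exactly 10 rows; each row is the pose to reach, as a shift and turn from the pose commanded when the call began, along the tool's axes at that moment; what a row does not reach only later rows make up. A row lasts 1/10 s, in which the tool goes at most 50 mm and 8.59 degrees, less where a joint would pass 70% of its speed; a pose out of reach is approached as far as the arm can. A call with a gripper value outside its range is refused whole. "hand" is the closure in counts, from 0 (fully open) to 255 (shut), set as the call begins (left out, the last holds). The fingers move at their own pace and stop on an object; "grip_force" is the grip in N (left out, the last holds). Time passes only in rows, so rows that repeat a pose let the fingers close, or fill a call up. It gives the time, the measured TCP pose, the force, the opening and the grip force at its end, in the units of the state.
- env.read_state(): the state, without advancing time (a new reading comes with each control period).
- env.grab_frame(name): name is "scene" or "side" or "wrist"; returns a dict with "pixels" (420x560x3 uint8, red, green, blue), "z_map" (420x560 float32, mm along the optical axis (not along the pixel's ray), 0 where there is no reading), "fx", "fy", "cx", "cy" (pixels), "world_from_camera" (4x4, takes a point from camera to world coordinates); the wrist camera has in their place "mount" (4x4, takes a point from camera to tool coordinates, whose origin is the TCP and whose axes are the flange's). Camera axes: x right, y down, z forward; pixel columns grow to the right and rows downward; lengths in mm; the calibration is good to about 2 mm. A picture is of the moment at which its call begins: read the wrist's pose just before it.
- env.finish_job(): hands the job in; it is judged then, once.
The state is a dict: "time_s": time; "joint_pos": joint angles; "dq": joint speeds; "joint_torque": joint torques, N m; "tcp_pos": TCP position; "ee_rot": TCP orientation; "wrist_force": force on the tool from outside, world axes, zero at the start; "ft_torque": the same for the moment, N m; "gripper_width": finger opening in mm; "gripper_force": force on a finger pad.
Only numpy, scipy, OpenCV 4.12 (cv2) and the standard library are available. Lean on these libraries where they do the work, as an engineer would, in place of code of your own. Each camera call takes 0.05 s, during which the arm holds its last target. There are 200 camera calls.

### The job

Take the red-coated test panel off the sloped drying rack, stand it upright on its long edge in the slot of the panel reader with the red face towards the reader's blue optics head, and let go of it. Then push the reader's black spring-loaded mushroom key about halfway down (10 mm of its 20 mm) and keep it there: finish while still holding it at half travel, never pushing it right to the bottom, and leave the other things on the bench undisturbed.

Things in the scene. Friction and masses are not known exactly. Their poses are not given: they have to be found in the camera images.
- panel_center (a point): Centre of the loose coated test panel, a rigid plate 12 mm thick (its x), 100 mm wide (its y), 80 mm tall (its z), 0.11 to 0.23 kg; +x face red, the rest grey. At the start it leans 40 degrees back from upright on the rack, towards its own -x (roughly to the robot's right), red face up. Pinch its thickness at the middle of its upper edge, fingers pointing down its slope (panel -z).
- panel_coat (a point): Middle of the panel's red face, 6 mm from its centre along the panel's +x; axes as the panel's.
- panel: The same panel; origin at the middle of its lower long edge face, 40 mm below its centre along its z.
- rack: Fixed grey and aluminium drying rack, base 120 x 120 x 8 mm; origin under the middle of the base, z up. Two sloped rails, 14 mm wide and 86 mm apart between centres, carry only the outer strips of the panel's back up to 56 mm above its lower edge; the 72 mm between them is open to the base. A 14 mm lip under each end of the panel's lower edge stops it sliding; the panel lifts straight up off the rack.
- slot (a point): Middle of the floor of the reader's slot, 20 mm above the bench. The slot runs along this frame's y (120 mm long, closed by 10 mm high end stops), is 16 mm wide in x, and has flared rails, its mouth about 25 mm wide and 20 mm above the floor. +x points to the blue optics head, whose face stands 78 mm from the slot and whose top is 70 mm above the slot floor. The panel standing in the slot has its centre 40 mm above this point.
- reader: Fixed panel reader: white base 220 (x) x 300 (y) x 20 mm, origin under its middle, +x towards the optics head. Slot and yellow key pedestal stand side by side on it, 145 mm apart (slot on the +y side). The pedestal, 70 x 70 mm, reaches 65 mm above the bench.
- key_top (a point): Middle of the top of the black mushroom key (disc 44 mm across), 97 mm above the bench at rest; it moves down with the key. The stem under it shows a red band (lower) and a green band (upper); about halfway down the red band is just out of sight and the green still shows.
- key (a joint): Travel of the key in metres: 0 at rest, grows as it is pushed straight down, stop at 0.020. A spring pushes it back up: about 4 N at the start of travel, 9 N halfway, 14 N at the bottom.
- tin: Bystander: blue-labelled paint tin, 86 mm across, 110 mm tall; origin under its middle.
- bottle: Bystander: white bottle with blue cap, 64 mm across, 170 mm tall; origin under its middle.
- jar: Bystander: white jar, 68 mm across, 80 mm tall; origin under its middle.
- cup: Bystander: white cup, 80 mm across, 90 mm tall; origin under its middle.
- spatula: Bystander: spatula lying flat on the bench, origin under its middle.

How it is judged:
By the outcome, as a careful person would: the job done as asked, in the order asked, and still so for the second after the job is handed in, while the arm keeps its last pose, push and grip.
It also fails if it takes over 67 s, if anything falls off the work surface, if the arm or the gripper's body presses on something with over 40 N, if the wrist force passes 120 N, or if a joint passes its speed limit or range.

## Working session

There is one attempt and no reset: what is moved stays moved. The work goes in short steps, Python scripts to look and compute and a tool call to move; the robot and the scene stay as the last step left them, time stands still between calls to the robot, and variables do not carry over. Pictures are saved under pics/ and viewed, at most 10 in all, crops included, and the job is handed in when it is done.

Besides the shell and the picture viewer there is one more tool, called after "Request:" as name(argument=value, ...) on one line, values as JSON. send_rows: Moves the arm, as the interface text tells. Its arguments: {"type":"object","properties":{"plan":{"type":"array","items":{"type":"object","properties":{"translation":{"type":"array","items":{"type":"number"}},"delta_rot":{"type":"array","items":{"type":"number"}}}}},"hand":{"type":"number"},"grip_force":{"type":"number"}},"required":["plan"]}

```bash
ls; mkdir -p pics; cat > h.py <<'E'
import numpy as np, cv2
from bench import env
from scipy.spatial.transform import Rotation as R
def pose():
    s=env.read_state(); T=np.eye(4); T[:3,:3]=R.from_euler('xyz',s['ee_rot'],degrees=True).as_matrix(); T[:3,3]=s['tcp_pos']; return s,T
def grab(n):
    s,T=pose(); f=env.grab_frame(n)
    f['W']=T@np.array(f['mount']) if n=='wrist' else np.array(f['world_from_camera'])
    z=f['z_map']; v,u=np.mgrid[:420,:560]
    c=np.stack([(u-f['cx'])/f['fx']*z,(v-f['cy'])/f['fy']*z,z],-1)
    f['P']=c@f['W'][:3,:3].T+f['W'][:3,3]; f['P'][z==0]=np.nan
    return f
def save(f,n): cv2.imwrite('pics/'+n,cv2.cvtColor(f['pixels'],cv2.COLOR_RGB2BGR))
E
python3 - <<'E'
from h import *
s,T=pose(); print(s)
for n in ['scene','side']:
    f=grab(n); save(f,n+'0.png'); print(n,f['W'].round(2),f['fx'])
    np.savez(n+'0.npz',P=f['P'],px=f['pixels'])
E
```

```text
pics
{'time_s': 0.0, 'joint_pos': array([-72.62431522,  33.9270861 ,   2.76696316,  92.2391734 ,
        -1.90798775,  54.01289219,  -1.93269313]), 'dq': array([ 0.0271887 ,  0.15718834, -0.0276361 , -0.00795344, -0.0981508 ,
       -0.04762591,  0.03255669]), 'joint_torque': array([ 2.37212123e-05, -5.48688447e+01,  1.54635094e+00, -1.98124051e+01,
        9.38937475e-03,  8.64930335e-03,  2.14379997e-05]), 'tcp_pos': array([279.95943257, 668.26965774, 403.50513274]), 'ee_rot': array([-1.79867151e+02,  7.27659170e-03,  1.57270194e+02]), 'wrist_force': array([-0.00479979, -0.1005467 ,  0.23203586]), 'ft_torque': array([ 0.0449779 ,  0.02213224, -0.00812803]), 'gripper_force': 0.0, 'gripper_width': 85.29110720201622}
scene [[ 8.20000e-01  3.50000e-01 -4.50000e-01  1.09454e+03]
 [ 5.70000e-01 -5.30000e-01  6.30000e-01 -7.69370e+02]
 [-1.00000e-02 -7.80000e-01 -6.30000e-01  8.56320e+02]
 [ 0.00000e+00  0.00000e+00  0.00000e+00  1.00000e+00]] 454.7283826603
side [[ 8.30000e-01 -3.80000e-01  4.00000e-01 -7.04200e+01]
 [-5.50000e-01 -5.50000e-01  6.30000e-01 -9.09230e+02]
 [-2.00000e-02 -7.40000e-01 -6.70000e-01  1.06969e+03]
 [ 0.00000e+00  0.00000e+00  0.00000e+00  1.00000e+00]] 491.9815414760308
```

View pics/scene0.png

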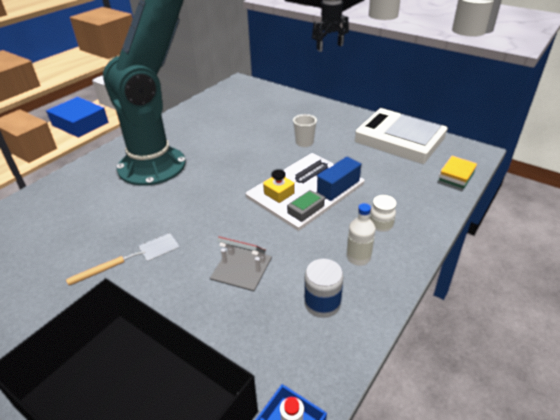

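View pics/side0.png

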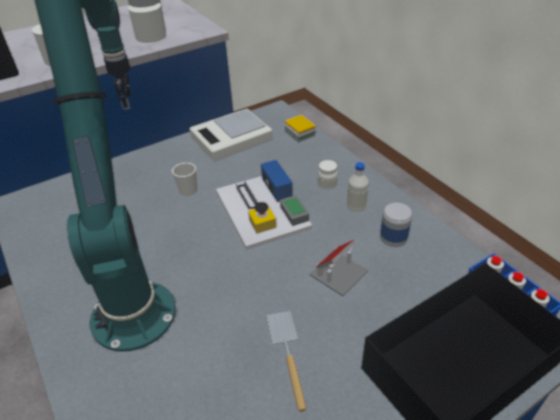

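The scene view shows the rack at about (240,262) and the reader at (305,188), with the blue optics head at (340,178), yellow pedestal at (279,188) and slot at (311,171). In the side view the red panel face is at (336,257) and the reader is at (263,207). Measuring these now.

```bash
python3 - <<'E'
from h import *
for n,boxes in [('scene',dict(reader=(240,365,145,225),rack=(205,275,230,290))),('side',dict(reader=(212,312,155,245),rack=(305,372,235,295)))]:
    d=np.load(n+'0.npz'); P=d['P']; px=d['px']; hsv=cv2.cvtColor(px,cv2.COLOR_RGB2HSV).astype(int)
    H,S,V=hsv[...,0],hsv[...,1],hsv[...,2]
    def box(b):
        m=np.zeros(H.shape,bool); m[b[2]:b[3],b[0]:b[1]]=1; return m&np.isfinite(P[...,2])
    b=box(boxes['reader'])
    def show(k,m):
        q=P[m]; 
        if len(q)<4: print(n,k,len(q));return
        r=cv2.minAreaRect(q[:,:2].astype(np.float32))
        print(n,k,len(q),'med',np.median(q,0).round(1),'z5/95',np.percentile(q[:,2],[5,95]).round(1),'rect',np.round(r[0],1),np.round(r[1],1),round(r[2],1))
    show('white',b&(S<40)&(V>150)&(abs(P[...,2]-20)<6))
    show('yellow',b&(H>18)&(H<35)&(S>130)&(V>100))
    show('yellowtop',b&(H>18)&(H<35)&(S>130)&(V>100)&(abs(P[...,2]-65)<4))
    show('blue',b&(H>100)&(H<130)&(S>130))
    show('bluetop',b&(H>100)&(H<130)&(S>130)&(abs(P[...,2]-90)<5))
    show('keytop',b&(abs(P[...,2]-97)<4)&(S<100)&(V<80))
    show('slotdark',b&(V<90)&(S<100)&(P[...,2]<55)&(P[...,2]>15))
    r=box(boxes['rack'])
    red=r&((H<10)|(H>170))&(S>110)&(V>60)
    show('red',red)
    show('rackbase',r&(abs(P[...,2]-8)<4)&(S<60))
    q=P[red]
    if len(q)>20:
        c=q.mean(0); u,s,vt=np.linalg.svd(q-c); print(c,s,vt.round(3))
E
```

```text
scene white 1597 med [485.5 130.3  20.3] z5/95 [16.6 23.9] rect [502.4 167.8] [305.5 223. ] 80.4
scene yellow 466 med [477.9  67.5  59.7] z5/95 [33.5 67.7] rect [458.9  85.9] [69.5 71.4] 79.8
scene yellowtop 212 med [471.7  72.1  65. ] z5/95 [61.8 67.9] rect [458.8  86.1] [69.2 71.1] 79.6
scene blue 1209 med [604.3 186.3  86.3] z5/95 [38.5 95.5] rect [639.  141.7] [139.9 386.6] 28.6
scene bluetop 569 med [591.2 205.5  90.1] z5/95 [86.4 93. ] rect [589.  211.3] [140.   63.1] 80.9
scene keytop 92 med [458.3  86.6  96.8] z5/95 [94.5 99.1] rect [459.1  87.3] [34.7 42.3] 35.2
scene slotdark 387 med [550.8  92.3  35.8] z5/95 [28.3 50.4] rect [528.2 150.9] [ 96.6 290.4] 26.0
scene red 0
scene rackbase 1492 med [ 542.2 -203.4    8.1] z5/95 [ 5.2 10.8] rect [ 519.5 -166. ] [168.9 220.4] 38.9
side white 2202 med [453.3 169.4  19.5] z5/95 [15.7 23.6] rect [495.4 170.1] [307.  217.5] 80.5
side yellow 375 med [439.9  64.1  61.7] z5/95 [34.7 68. ] rect [454.  110.8] [119.5  68.7] 82.1
side yellowtop 191 med [437.4  75.1  64. ] z5/95 [61.4 68. ] rect [451.3  90.1] [73.6 66.5] 79.5
side blue 445 med [579.8 204.5  89.2] z5/95 [85.2 92.9] rect [580.4 211.2] [136.7  58.6] 79.8
side bluetop 422 med [580.3 208.3  89.4] z5/95 [86.  92.8] rect [580.4 211.2] [136.7  58.6] 79.8
side keytop 82 med [450.2  88.2  96.9] z5/95 [93.6 99.4] rect [449.7  87.2] [40.3 35.8] 46.3
side slotdark 206 med [539.1  44.8  40.5] z5/95 [29.6 52.2] rect [525.6 153.5] [258.4 146.5] 80.9
side red 130 med [ 525.8 -181.5   81.6] z5/95 [ 57.3 102.4] rect [ 528.4 -179.1] [93.1 44.7] 18.5
side rackbase 1009 med [ 536.8 -204.5    7.2] z5/95 [ 4.4 10.7] rect [ 559.  -160.5] [237.4 183.8] 52.7
[ 526.40511664 -180.93237907   80.90424582] [299.67483014 221.08006857   5.65457615] [[-0.933 -0.343  0.107]
 [ 0.299 -0.578  0.759]
 [ 0.199 -0.741 -0.642]]
```

```bash
cat >> h.py <<'E'
def go(pos,Rw):
    "shift (cm) and rotvec (rad) in tool axes from the measured pose to pos,Rw"
    s,T=pose(); t=T[:3,:3].T@(np.array(pos)-T[:3,3])/10; r=R.from_matrix(T[:3,:3].T@Rw).as_rotvec()
    print('trans cm',t.round(2),'|',np.linalg.norm(t).round(1),' rot',r.round(4),np.degrees(np.linalg.norm(r)).round(1))
def down(yaw): # tool pointing down, tool x at yaw
    return R.from_euler('xyz',[180,0,yaw],degrees=True).as_matrix()
def pickR(yaw): # panel x at yaw, leaning 40 deg back; tool=[py,px,-pz]
    c,s=np.cos(np.radians(yaw)),np.sin(np.radians(yaw)); xh=np.array([c,s,0]); py=np.array([-s,c,0]); z=np.array([0,0,1])
    S,C=np.sin(np.radians(40)),np.cos(np.radians(40))
    return np.stack([py,C*xh+S*z,-(C*z-S*xh)],1)
E
python3 - <<'E'
from h import *
f=env.grab_frame('wrist'); print(f['mount'].round(2),f['fx'],f['cx'],f['cy'])
go([470,170,380],down(170))
E
```

```text
[[ 0.   -0.95 -0.32 83.03]
 [ 1.   -0.    0.    0.42]
 [-0.   -0.32  0.95 31.94]
 [ 0.    0.    0.    1.  ]] 333.4652320270377 278.588552591156 207.8667938091432
trans cm [-36.78 -38.62   2.45] | 53.4  rot [-1.700e-03 -1.000e-04 -2.222e-01] 12.7
```

Request:
send_rows(plan=[{"translation": [-3.7,-3.9,0.2],"delta_rot": [0,0,-0.022]},{"translation": [-7.4,-7.8,0.5],"delta_rot": [0,0,-0.044]},{"translation": [-11,-11.6,0.7],"delta_rot": [0,0,-0.066]},{"translation": [-14.6,-15.4,1],"delta_rot": [0,0,-0.088]},{"translation": [-18.2,-19.2,1.2],"delta_rot": [0,0,-0.11]},{"translation": [-21.8,-23,1.4],"delta_rot": [0,0,-0.132]},{"translation": [-25.4,-26.8,1.7],"delta_rot": [0,0,-0.154]},{"translation": [-29,-30.6,2],"delta_rot": [0,0,-0.176]},{"translation": [-32.6,-34.4,2.2],"delta_rot": [0,0,-0.198]},{"translation": [-36,-37.8,2.4],"delta_rot": [0,0,-0.22]}], hand=110)

```text
time_s: 1.15
tcp_pos: [458.0, 199.9, 381.6]
ee_rot: [180.0, 0.0, 169.9]
wrist_force: [0.1, 0.7, 0.5]
gripper_width: 48.7
gripper_force: 0.0
```

```bash
python3 - <<'E'
from h import *
f=grab('wrist'); save(f,'w1.png'); s,T=pose(); print(s['tcp_pos'],s['joint_pos'],s['dq'].max())
P=f['P'];hsv=cv2.cvtColor(f['pixels'],cv2.COLOR_RGB2HSV).astype(int); H,S,V=hsv[...,0],hsv[...,1],hsv[...,2]
np.savez('w1.npz',P=P,px=f['pixels'])
def show(k,m):
    m=cv2.morphologyEx(m.astype(np.uint8),cv2.MORPH_OPEN,np.ones((3,3)));n,l,st,_=cv2.connectedComponentsWithStats(m)
    if n<2: print(k,0);return
    i=1+st[1:,4].argmax(); q=P[l==i]; r=cv2.minAreaRect(q[:,:2].astype(np.float32)); print(k,st[i],np.median(q,0).round(1),np.round(r[0],1),np.round(r[1],1),round(r[2],1))
show('yellowtop',(H>18)&(H<35)&(S>130)&(V>100)&(abs(P[...,2]-65)<5))
show('bluetop',(H>100)&(H<130)&(S>130)&(abs(P[...,2]-90)<5))
show('keytop',(abs(P[...,2]-97)<5)&(V<90))
show('white',(S<40)&(V>150)&(abs(P[...,2]-20)<6))
E
```

```text
[461.0932774  190.30741127 381.30484225] [-29.709787    19.67700147   2.5007729  122.24191649  -0.76186264
  38.23822366  52.43620433] 1.3479514013694123
yellowtop [ 119  173   83   72 3060] [440.1 107.   63.6] [456.1  91.6] [68.8 68.6] 80.1
bluetop [ 245  299   97   53 4729] [580.9 190.   88.9] [582.9 193. ] [92.3 58.7] 79.8
keytop [ 122  199   53   49 2028] [455.7  92.3  95.8] [456.8  91.8] [41.6 42.7] 73.0
white [  100   117   309   194 31957] [452.6 183.2  18.8] [500.6 169.8] [299.9 219. ] 80.3
```

View pics/w1.png

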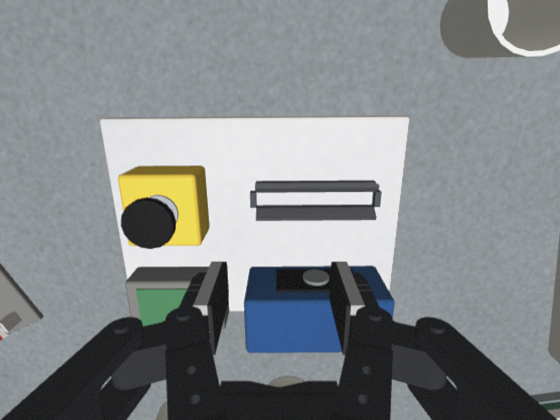

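The reader is seen from above: slot rails at cols 250–380, rows 181–220, key disc at (149,222), blue head at (320,308) and the cup at top right. The arm was still settling, so I'll remeasure once it is still.

```bash
python3 - <<'E'
from h import *
for i in range(4): env.grab_frame('wrist')
f=grab('wrist'); s,T=pose(); print(s['tcp_pos'],abs(s['dq']).max())
P=f['P'];hsv=cv2.cvtColor(f['pixels'],cv2.COLOR_RGB2HSV).astype(int); H,S,V=hsv[...,0],hsv[...,1],hsv[...,2]
def show(k,m):
    m=cv2.morphologyEx(m.astype(np.uint8),cv2.MORPH_OPEN,np.ones((3,3)));n,l,st,_=cv2.connectedComponentsWithStats(m)
    i=1+st[1:,4].argmax(); q=P[l==i]; r=cv2.minAreaRect(q[:,:2].astype(np.float32)); print(k,st[i],np.median(q,0).round(1),np.round(r[0],1),np.round(r[1],1),round(r[2],1))
show('yellowtop',(H>18)&(H<35)&(S>130)&(V>100)&(abs(P[...,2]-65)<5))
show('keytop',(abs(P[...,2]-97)<5)&(V<90))
show('white',(S<40)&(V>150)&(abs(P[...,2]-20)<6))
m=(V<110)&(P[...,2]>26)&(P[...,2]<55)&(np.hypot(P[...,0]-480,P[...,1]-231)<85)
q=P[m]; a=np.radians(-9.7); ex=np.array([np.cos(a),np.sin(a)]); ey=np.array([-ex[1],ex[0]])
d=(q[:,:2]-[480,231]); X,Y=d@ex,d@ey
k=abs(X)<30; X,Y,Z=X[k],Y[k],q[k,2]
print(len(X),'x',np.percentile(X,[1,50,99]).round(1),'y',np.percentile(Y,[1,50,99]).round(1),'z',np.percentile(Z,[2,50,98]).round(1))
for lo,hi in [(-20,-4),(4,20)]:
    k=(X>lo)&(X<hi)&(abs(Y)<50); print(lo,k.sum(),X[k].min().round(1),X[k].max().round(1),'slope',np.degrees(np.polyfit(Y[k],X[k],1)[0]).round(2),'top',X[k&(Z>36)].round(0)[:0],np.median(X[k&(Z>37)]).round(1), Z[k].max().round(1))
h=(np.abs(Z-40)<2.5); print('rail-top rect',cv2.minAreaRect(np.stack([X[h],Y[h]],1).astype(np.float32)))
E
```

```text
[457.47233274 203.01607943 381.68100462] 1.3115577372276785
yellowtop [ 116  174   83   72 3025] [440.2 106.9  63.6] [455.9  91.8] [68.7 68.6] 79.7
keytop [ 119  200   53   49 2035] [455.8  92.2  95.8] [456.4  91.6] [42.3 42. ] 75.4
white [   98   117   308   194 31721] [452.1 183.9  18.8] [500.  169.7] [299.7 218.1] 80.4
2978 x [-17.9   8.9  18.8] y [-60.4   2.5  65.9] z [26.8 35.2 40.2]
-20 1028 -18.3 -7.6 slope -0.34 top [] -15.8 42.3
4 1340 8.2 19.8 slope -0.09 top [] 16.1 41.6
rail-top rect ((0.49468040466308594, 2.8526954650878906), (37.503692626953125, 118.41222381591797), 0.01392571721225977)
```

```bash
python3 - <<'E'
from h import *
go([520,-100,380],down(195))
T0=np.eye(4);T0[:3,:3]=down(195);T0[:3,3]=[520,-100,380]
Rw=pickR(105);print((T0[:3,:3].T@(np.array([583,-376,315])-T0[:3,3])/10).round(2),R.from_matrix(T0[:3,:3].T@Rw).as_rotvec().round(3))
E
```

```text
trans cm [-11.44 -28.75   0.14] | 30.9  rot [ 8.00e-04 -1.00e-04 -4.37e-01] 25.0
[  1.06 -28.29   6.5 ] [-0.698 -0.    -0.   ]
```

Request:
send_rows(plan=[{"translation": [-0.8,-2,0],"delta_rot": [0,0,-0.03]},{"translation": [-2.3,-5.8,0],"delta_rot": [0,0,-0.09]},{"translation": [-4,-10,0],"delta_rot": [0,0,-0.15]},{"translation": [-5.6,-14,0],"delta_rot": [0,0,-0.215]},{"translation": [-7.2,-18,0],"delta_rot": [0,0,-0.275]},{"translation": [-8.6,-21.6,0],"delta_rot": [0,0,-0.33]},{"translation": [-9.8,-24.6,0],"delta_rot": [0,0,-0.375]},{"translation": [-10.6,-26.8,0],"delta_rot": [0,0,-0.41]},{"translation": [-11.2,-28.2,0],"delta_rot": [0,0,-0.43]},{"translation": [-11.4,-28.8,0],"delta_rot": [0,0,-0.436]}])

```text
time_s: 2.45
tcp_pos: [520.2, -101.4, 381.7]
ee_rot: [-180.0, 0.0, -165.1]
wrist_force: [-0.8, -0.4, -0.3]
gripper_width: 48.6
gripper_force: 0.0
```

Request:
send_rows(plan=[{"translation": [0.1,-2,0.4],"delta_rot": [-0.05,0,0]},{"translation": [0.2,-5.4,1.2],"delta_rot": [-0.13,0,0]},{"translation": [0.4,-9.2,2.1],"delta_rot": [-0.22,0,0]},{"translation": [0.5,-13,3],"delta_rot": [-0.32,0,0]},{"translation": [0.6,-17,3.9],"delta_rot": [-0.42,0,0]},{"translation": [0.8,-20.8,4.8],"delta_rot": [-0.515,0,0]},{"translation": [0.9,-24,5.5],"delta_rot": [-0.595,0,0]},{"translation": [1,-26.4,6],"delta_rot": [-0.65,0,0]},{"translation": [1,-27.8,6.4],"delta_rot": [-0.685,0,0]},{"translation": [1,-28.3,6.5],"delta_rot": [-0.698,0,0]}])

```text
time_s: 3.45
tcp_pos: [583.2, -377.9, 315.3]
ee_rot: [139.9, -0.0, -165.1]
wrist_force: [-0.1, 0.6, 0.5]
gripper_width: 48.6
gripper_force: 0.0
```

```bash
python3 - <<'E'
from h import *
for i in range(5): env.grab_frame('wrist')
f=grab('wrist'); save(f,'w2.png'); s,T=pose(); print(s['tcp_pos'],s['ee_rot'],s['joint_pos'],abs(s['dq']).max())
P=f['P'];hsv=cv2.cvtColor(f['pixels'],cv2.COLOR_RGB2HSV).astype(int); H,S,V=hsv[...,0],hsv[...,1],hsv[...,2]
np.savez('w2.npz',P=P,px=f['pixels'],W=f['W'])
red=((H<10)|(H>170))&(S>110)&(V>60)&(np.hypot(P[...,0]-530,P[...,1]+180)<100)
q=P[red];print(len(q),q.mean(0),q.min(0),q.max(0))
E
```

```text
[ 582.83749877 -375.73198534  317.40523502] [ 1.39994984e+02  4.49742746e-02 -1.64990142e+02] [ 40.56189001  43.76951859 -11.05123977  90.89277425 -19.75051306
  76.7879685  145.45043235] 0.2928022548245924
358 [ 535.59684025 -199.87819058  100.83429257] [ 483.27831919 -212.87238903   51.89771438] [ 590.59105831 -171.41650654  103.87868564]
```

View pics/w2.png

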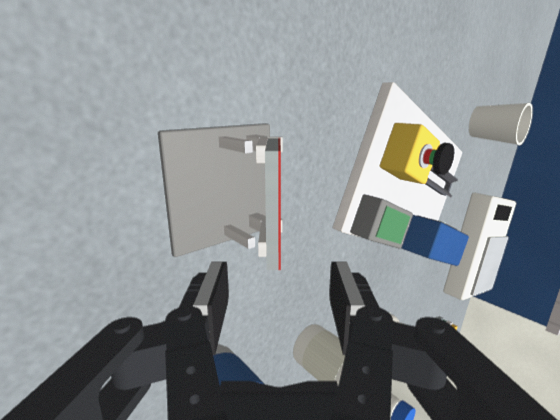

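The panel's top edge appears at cols 265–280, rows 138–270, vertical in the image and nearly centred between the fingers, which are at about col 279. Next I'll fit it in tool coordinates.

```bash
python3 - <<'E'
from h import *
d=np.load('w2.npz'); P,px=d['P'],d['px']; s,T=pose()
Q=(P-T[:3,3])@T[:3,:3]   # tool coords
sub=slice(110,300),slice(240,300)
q=Q[sub]; hsv=cv2.cvtColor(px,cv2.COLOR_RGB2HSV).astype(int)[sub]
red=((hsv[...,0]<10)|(hsv[...,0]>170))&(hsv[...,1]>100)
for k,m in [('red',red),('top',(abs(q[...,2]-np.nanmedian(q[...,2][red]))<8))]:
    r=q[m]; print(k,m.sum(),np.percentile(r,[1,50,99],axis=0).round(1).tolist()); p=np.polyfit(r[:,0],r[:,1],1); print('skew deg',np.degrees(np.arctan(p[0])).round(2), 'zslope',np.degrees(np.polyfit(r[:,0],r[:,2],1)[0]).round(2))
E
```

```text
red 363 [[-54.9, -0.6, 279.8], [2.1, 0.2, 281.2], [43.5, 1.1, 335.5]]
skew deg -0.29 zslope 5.81
top 1862 [[-55.4, -10.6, 279.7], [-1.4, -4.6, 281.2], [43.4, 1.1, 283.2]]
skew deg -0.1 zslope 0.1
```

Request:
send_rows(plan=[{"translation": [-0.3,-0.3,0.6],"delta_rot": [0,0,0]},{"translation": [-0.6,-0.5,2],"delta_rot": [0,0,0]},{"translation": [-0.6,-0.5,4],"delta_rot": [0,0,0]},{"translation": [-0.6,-0.5,6],"delta_rot": [0,0,0]},{"translation": [-0.6,-0.5,8],"delta_rot": [0,0,0]},{"translation": [-0.6,-0.5,10],"delta_rot": [0,0,0]},{"translation": [-0.6,-0.5,11.8],"delta_rot": [0,0,0]},{"translation": [-0.6,-0.5,13.2],"delta_rot": [0,0,0]},{"translation": [-0.6,-0.5,13.9],"delta_rot": [0,0,0]},{"translation": [-0.6,-0.5,14],"delta_rot": [0,0,0]}])

```text
time_s: 4.75
tcp_pos: [565.7, -292.0, 205.4]
ee_rot: [139.9, -0.1, -165.1]
wrist_force: [-0.5, 0.5, 0.6]
gripper_width: 48.5
gripper_force: 0.0
```

Request:
send_rows(plan=[{"translation": [0,0,0],"delta_rot": [0,0,0]},{"translation": [0,0,0],"delta_rot": [0,0,0]},{"translation": [0,0,0],"delta_rot": [0,0,0]},{"translation": [0,0,0],"delta_rot": [0,0,0]},{"translation": [0,0,0],"delta_rot": [0,0,0]},{"translation": [0,0,0],"delta_rot": [0,0,0]},{"translation": [0,0,0],"delta_rot": [0,0,0]},{"translation": [0,0,0],"delta_rot": [0,0,0]},{"translation": [0,0,0],"delta_rot": [0,0,0]},{"translation": [0,0,0],"delta_rot": [0,0,0]}], hand=255, grip_force=50)

```text
time_s: 5.75
tcp_pos: [566.2, -292.3, 208.3]
ee_rot: [139.8, 0.1, -165.1]
wrist_force: [-1.5, 0.1, 8.3]
gripper_width: 11.5
gripper_force: 49.5
```

```bash
python3 - <<'E'
from h import *
f=grab('wrist'); save(f,'w3.png'); s,T=pose(); print(s['tcp_pos'],s['ee_rot'],s['wrist_force'],s['gripper_width'],s['gripper_force'])
# lift 80 mm straight up, tool axes
print((T[:3,:3].T@[0,0,8.]).round(2))
E
```

```text
[ 566.23588567 -292.23902967  208.35046796] [ 1.39767381e+02  5.96113040e-02 -1.65074944e+02] [-1.90752258  0.03062822  7.07797908] 11.382866906472891 49.52869713306427
[-0.01  5.17 -6.11]
```

View pics/w3.png

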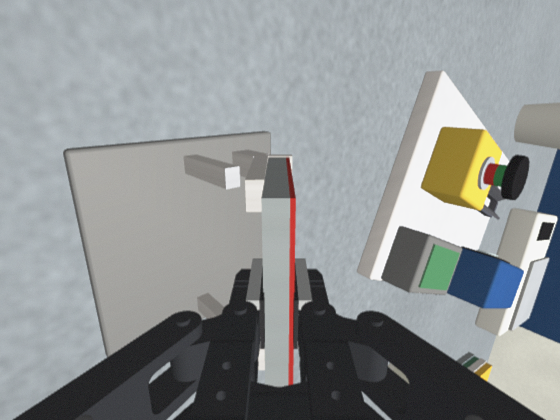

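The panel is gripped at 11.4 mm and 50 N, with its top edge at cols 262–297 and the red face on the right. Lifting straight up.

Request:
send_rows(plan=[{"translation": [0,0.2,-0.2],"delta_rot": [0,0,0]},{"translation": [0,0.6,-0.7],"delta_rot": [0,0,0]},{"translation": [0,1.2,-1.4],"delta_rot": [0,0,0]},{"translation": [0,2,-2.4],"delta_rot": [0,0,0]},{"translation": [0,2.9,-3.5],"delta_rot": [0,0,0]},{"translation": [0,3.9,-4.6],"delta_rot": [0,0,0]},{"translation": [0,4.8,-5.7],"delta_rot": [0,0,0]},{"translation": [0,5.6,-6.6],"delta_rot": [0,0,0]},{"translation": [0,6.2,-7.3],"delta_rot": [0,0,0]},{"translation": [0,6.4,-7.6],"delta_rot": [0,0,0]}])

```text
time_s: 6.8
tcp_pos: [566.2, -292.8, 306.9]
ee_rot: [140.1, 0.1, -165.1]
wrist_force: [1.0, 0.1, -1.0]
gripper_width: 11.3
gripper_force: 48.8
```

```bash
python3 - <<'E'
from h import *
s,T=pose(); print(s['time_s'],s['tcp_pos'],s['ee_rot'],s['wrist_force'],s['gripper_width'],s['joint_pos'])
# waypoint A: upright, yaw 195 ; B: above slot
A=[540,-100,370]; go(A,down(195))
D=down(195); B=np.array([481,234,370]); Rb=down(80.3)
print('A->B',(D.T@(B-A)/10).round(2),R.from_matrix(D.T@Rb).as_rotvec().round(3))
M=down(138); Mp=(np.array(A)+B)/2
print('A->M',(D.T@(Mp-A)/10).round(2),R.from_matrix(D.T@M).as_rotvec().round(3)); print('M->B',(M.T@(B-Mp)/10).round(2),R.from_matrix(M.T@Rb).as_rotvec().round(3))
E
```

```text
6.8 [ 566.15226255 -292.77014834  306.94305557] [ 1.40070275e+02  7.22415645e-02 -1.65138363e+02] [ 0.98839754  0.09630048 -1.01744256] 11.250239666350872 [ 37.45983551  40.80188531 -13.04989971 100.00421212 -22.44726444
  69.0173199  143.94501106]
trans cm [-2.42 18.85  7.56] | 20.5  rot [ 0.6969  0.0021 -0.0019] 39.9
A->B [-2.95 33.79  0.  ] [ 0.    -0.     2.002]
A->M [-1.47 16.89  0.  ] [-0.    -0.     0.995]
M->B [13.37 10.44  0.  ] [ 0.    -0.     1.007]
```

Request:
send_rows(plan=[{"translation": [-0.1,1,0.4],"delta_rot": [0.03,0,0]},{"translation": [-0.3,3,1.2],"delta_rot": [0.1,0,0]},{"translation": [-0.6,5.4,2.2],"delta_rot": [0.19,0,0]},{"translation": [-0.9,8,3.2],"delta_rot": [0.29,0,0]},{"translation": [-1.2,10.6,4.2],"delta_rot": [0.39,0,0]},{"translation": [-1.6,13.2,5.2],"delta_rot": [0.49,0,0]},{"translation": [-2,15.6,6.2],"delta_rot": [0.575,0,0]},{"translation": [-2.2,17.4,7],"delta_rot": [0.64,0,0]},{"translation": [-2.4,18.5,7.4],"delta_rot": [0.68,0,0]},{"translation": [-2.4,18.8,7.6],"delta_rot": [0.697,0,0]}])

```text
time_s: 7.8
tcp_pos: [539.5, -97.7, 368.4]
ee_rot: [179.9, -0.0, -164.9]
wrist_force: [0.5, 0.7, -0.7]
gripper_width: 10.9
gripper_force: 48.9
```

Request:
send_rows(plan=[{"translation": [-0.1,0.8,0],"delta_rot": [0,0,0.05]},{"translation": [-0.3,2.6,0],"delta_rot": [0,0,0.15]},{"translation": [-0.5,4.6,0],"delta_rot": [0,0,0.27]},{"translation": [-0.7,6.8,0],"delta_rot": [0,0,0.4]},{"translation": [-0.9,9.1,0],"delta_rot": [0,0,0.535]},{"translation": [-1.1,11.4,0],"delta_rot": [0,0,0.67]},{"translation": [-1.2,13.6,0],"delta_rot": [0,0,0.8]},{"translation": [-1.3,15.4,0],"delta_rot": [0,0,0.9]},{"translation": [-1.4,16.5,0],"delta_rot": [0,0,0.97]},{"translation": [-1.5,16.9,0],"delta_rot": [0,0,0.995]}])

```text
time_s: 8.8
tcp_pos: [510.6, 67.9, 367.8]
ee_rot: [-180.0, -0.1, 137.8]
wrist_force: [0.1, -0.7, -1.2]
gripper_width: 11.2
gripper_force: 48.9
```

Request:
send_rows(plan=[{"translation": [0.7,0.5,0],"delta_rot": [0,0,0.05]},{"translation": [2,1.6,0],"delta_rot": [0,0,0.15]},{"translation": [3.6,2.8,0],"delta_rot": [0,0,0.27]},{"translation": [5.4,4.2,0],"delta_rot": [0,0,0.4]},{"translation": [7.2,5.6,0],"delta_rot": [0,0,0.535]},{"translation": [9,7,0],"delta_rot": [0,0,0.67]},{"translation": [10.7,8.4,0],"delta_rot": [0,0,0.8]},{"translation": [12.1,9.5,0],"delta_rot": [0,0,0.91]},{"translation": [13.1,10.2,0],"delta_rot": [0,0,0.98]},{"translation": [13.4,10.4,0],"delta_rot": [0,0,1.007]}])

```text
time_s: 9.8
tcp_pos: [481.4, 235.0, 368.1]
ee_rot: [-179.9, -0.0, 80.2]
wrist_force: [-0.4, -0.4, -1.1]
gripper_width: 11.4
gripper_force: 48.9
```

```bash
python3 - <<'E'
from h import *
for i in range(5): env.grab_frame('side')
f=grab('wrist'); save(f,'w4.png'); s,T=pose(); print(s['time_s'],s['tcp_pos'],s['ee_rot'],s['wrist_force'],s['gripper_width'],s['joint_pos'])
np.savez('w4.npz',P=f['P'],px=f['pixels'],W=f['W'],T=T)
go([481,234,330],down(80.3))
E
```

```text
10.1 [481.66181508 232.64310707 368.56261759] [-1.79981072e+02 -3.26596286e-02  8.00658279e+01] [-0.80613405  0.45967303 -1.33638619] 11.282880285645692 [-53.79439504  25.93505663  31.23635762 119.50715233 -20.81285448
  39.79895778 -18.84065542]
trans cm [ 0.12 -0.09  3.86] | 3.9  rot [-0.0003 -0.0006 -0.0041] 0.2
```

View pics/w4.png

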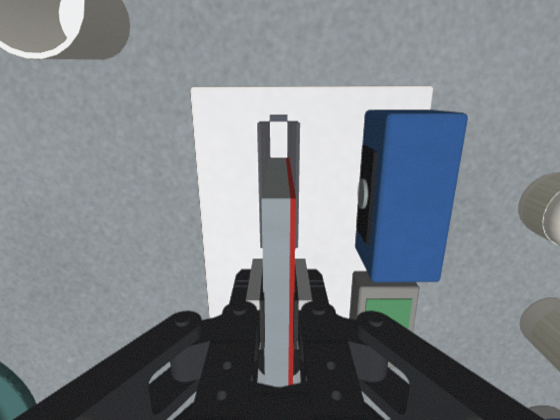

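The panel is upright above the slot with the red face towards the blue head. The far slot end stop is at (279,119), the rails span cols 258–298 and the panel's far bottom corner is at about (281,158). Next I'll get the panel's offset from the slot.

```bash
python3 - <<'E'
from h import *
d=np.load('w4.npz'); P,px,T=d['P'],d['px'],d['T']
Q=(P-T[:3,3])@T[:3,:3]; hsv=cv2.cvtColor(px,cv2.COLOR_RGB2HSV).astype(int)
# panel: points in region above z_tool<235
sl=(slice(140,260),slice(240,320)); q=Q[sl]; V=hsv[sl][...,2]
top=q[(abs(q[...,2]-141)<6)]; print('top',len(top),np.percentile(top,[1,50,99],axis=0).round(1).tolist(),'skew',np.degrees(np.polyfit(top[:,0],top[:,1],1)[0]).round(2))
end=q[(q[...,2]>150)&(q[...,2]<228)&(q[...,0]>30)]; print('end',len(end),np.percentile(end,[1,50,99],axis=0).round(1).tolist())
for lo in range(145,225,15):
    e=end[(end[:,2]>=lo)&(end[:,2]<lo+15)]
    if len(e)>5: print(lo,len(e),np.percentile(e[:,1],[3,97]).round(1),np.percentile(e[:,0],[50]).round(1))
# slot rails in tool frame
Z=P[...,2]; v,u=np.mgrid[:420,:560]
m=(hsv[...,2]<110)&(Z>26)&(Z<48)&(u>240)&(u<315)&(v<250)
r=Q[m]; print('rails',len(r),np.percentile(r,[1,99],axis=0).round(1).tolist())
for a,b in[(30,45),(45,60)]:
    e=r[(r[:,0]>a)&(r[:,0]<b)]; print(a,len(e),e[:,1].min().round(1),e[:,1].max().round(1),np.percentile(e[e[:,1]<0][:,1],97).round(1),np.percentile(e[e[:,1]>0][:,1],3).round(1))
w=Q[(hsv[...,1]<40)&(hsv[...,2]>150)&(abs(Z-20)<6)&(v>60)&(u>180)&(u<360)&(v<250)]
print('base z',np.median(w[:,2]).round(1), 'tcp z',T[2,3].round(1))
E
```

```text
top 2178 [[25.6, -6.1, 141.5], [38.6, -0.4, 142.9], [49.5, 5.6, 146.2]] skew 0.46
end 944 [[49.0, -6.1, 150.2], [49.4, -0.4, 174.4], [49.8, 5.6, 221.4]]
145 224 [-5.9  5.3] [49.3]
160 261 [-5.9  5.4] [49.4]
175 184 [-5.9  5.3] [49.5]
190 145 [-5.8  5.3] [49.5]
205 110 [-5.8  5.3] [49.6]
220 20 [-5.8  5. ] [49.6]
rails 1530 [[-51.6, -18.0, 328.2], [65.9, 18.0, 340.7]]
30 371 -18.3 17.5 -8.7 8.7
45 403 -18.1 17.9 -8.6 8.5
base z 349.9 tcp z 368.6
```

Request:
send_rows(plan=[{"translation": [0.1,0,0.5],"delta_rot": [0,0,0]},{"translation": [0.2,0,1.5],"delta_rot": [0,0,0]},{"translation": [0.2,0,3],"delta_rot": [0,0,0]},{"translation": [0.2,0,4.6],"delta_rot": [0,0,0]},{"translation": [0.2,0,6.2],"delta_rot": [0,0,0]},{"translation": [0.2,0,7.6],"delta_rot": [0,0,0]},{"translation": [0.2,0,8.8],"delta_rot": [0,0,0]},{"translation": [0.2,0,9.6],"delta_rot": [0,0,0]},{"translation": [0.2,0,10],"delta_rot": [0,0,0]},{"translation": [0.2,0,10.2],"delta_rot": [0,0,0]}])

```text
time_s: 11.1
tcp_pos: [481.7, 236.1, 266.2]
ee_rot: [-180.0, -0.0, 80.1]
wrist_force: [0.7, 0.8, -1.6]
gripper_width: 11.1
gripper_force: 48.9
```

Request:
send_rows(plan=[{"translation": [0,0,0.2],"delta_rot": [0,0,0]},{"translation": [0,0,0.4],"delta_rot": [0,0,0]},{"translation": [0,0,0.6],"delta_rot": [0,0,0]},{"translation": [0,0,0.8],"delta_rot": [0,0,0]},{"translation": [0,0,1.0],"delta_rot": [0,0,0]},{"translation": [0,0,1.2],"delta_rot": [0,0,0]},{"translation": [0,0,1.4],"delta_rot": [0,0,0]},{"translation": [0,0,1.6],"delta_rot": [0,0,0]},{"translation": [0,0,1.8],"delta_rot": [0,0,0]},{"translation": [0,0,2.0],"delta_rot": [0,0,0]}])

```text
time_s: 12.1
tcp_pos: [481.7, 236.1, 246.3]
ee_rot: [-180.0, -0.1, 80.1]
wrist_force: [-0.7, -0.5, -1.3]
gripper_width: 11.2
gripper_force: 48.9
```

```bash
python3 - <<'E'
from h import *
for i in range(4): env.grab_frame('side')
s,T=pose(); print(s['time_s'],s['tcp_pos'],s['ee_rot'],s['wrist_force'],s['ft_torque'],s['gripper_width'])
E
```

```text
12.3 [481.64435523 236.03056558 246.45074609] [-1.79974528e+02 -4.75027797e-02  8.01413517e+01] [-0.2446902   0.01115536 -1.33047934] [ 0.00387541 -0.03168029 -0.02335461] 11.585793342191518
```

Request:
send_rows(plan=[{"translation": [0,0,0.04],"delta_rot": [0,0,0]},{"translation": [0,0,0.08],"delta_rot": [0,0,0]},{"translation": [0,0,0.12],"delta_rot": [0,0,0]},{"translation": [0,0,0.16],"delta_rot": [0,0,0]},{"translation": [0,0,0.2],"delta_rot": [0,0,0]},{"translation": [0,0,0.24],"delta_rot": [0,0,0]},{"translation": [0,0,0.28],"delta_rot": [0,0,0]},{"translation": [0,0,0.3],"delta_rot": [0,0,0]},{"translation": [0,0,0.32],"delta_rot": [0,0,0]},{"translation": [0,0,0.34],"delta_rot": [0,0,0]}])

```text
time_s: 13.3
tcp_pos: [481.6, 236.1, 243.1]
ee_rot: [-180.0, -0.1, 80.1]
wrist_force: [0.4, -0.4, -2.0]
gripper_width: 11.3
gripper_force: 48.9
```

Request:
send_rows(plan=[{"translation": [0,0,0.03],"delta_rot": [0,0,0]},{"translation": [0,0,0.06],"delta_rot": [0,0,0]},{"translation": [0,0,0.09],"delta_rot": [0,0,0]},{"translation": [0,0,0.12],"delta_rot": [0,0,0]},{"translation": [0,0,0.15],"delta_rot": [0,0,0]},{"translation": [0,0,0.15],"delta_rot": [0,0,0]},{"translation": [0,0,0.15],"delta_rot": [0,0,0]},{"translation": [0,0,0.15],"delta_rot": [0,0,0]},{"translation": [0,0,0.15],"delta_rot": [0,0,0]},{"translation": [0,0,0.15],"delta_rot": [0,0,0]}])

```text
time_s: 14.3
tcp_pos: [481.7, 236.3, 241.8]
ee_rot: [-180.0, -0.1, 80.2]
wrist_force: [-2.2, 0.7, 6.3]
gripper_width: 11.5
gripper_force: 49.9
```

Request:
send_rows(plan=[{"translation": [0,0,0],"delta_rot": [0,0,0]},{"translation": [0,0,0],"delta_rot": [0,0,0]},{"translation": [0,0,0],"delta_rot": [0,0,0]},{"translation": [0,0,0],"delta_rot": [0,0,0]},{"translation": [0,0,0],"delta_rot": [0,0,0]},{"translation": [0,0,0],"delta_rot": [0,0,0]},{"translation": [0,0,0],"delta_rot": [0,0,0]},{"translation": [0,0,0],"delta_rot": [0,0,0]},{"translation": [0,0,0],"delta_rot": [0,0,0]},{"translation": [0,0,0],"delta_rot": [0,0,0]}], hand=130)

```text
time_s: 15.3
tcp_pos: [481.6, 236.1, 241.6]
ee_rot: [-180.0, -0.1, 80.1]
wrist_force: [0.0, -0.6, -0.2]
gripper_width: 42.2
gripper_force: 0.0
```

Request:
send_rows(plan=[{"translation": [0,0,-0.3],"delta_rot": [0,0,0]},{"translation": [0,0,-0.9],"delta_rot": [0,0,0]},{"translation": [0,0,-1.8],"delta_rot": [0,0,0]},{"translation": [0,0,-3],"delta_rot": [0,0,0]},{"translation": [0,0,-4.5],"delta_rot": [0,0,0]},{"translation": [0,0,-6],"delta_rot": [0,0,0]},{"translation": [0,0,-7.5],"delta_rot": [0,0,0]},{"translation": [0,0,-8.8],"delta_rot": [0,0,0]},{"translation": [0,0,-9.6],"delta_rot": [0,0,0]},{"translation": [0,0,-10],"delta_rot": [0,0,0]}])

```text
time_s: 16.3
tcp_pos: [481.8, 236.1, 342.7]
ee_rot: [180.0, -0.1, 80.2]
wrist_force: [0.2, -0.7, -1.3]
gripper_width: 42.0
gripper_force: 0.0
```

```bash
python3 - <<'E'
from h import *
for i in range(4): env.grab_frame('side')
f=grab('wrist'); save(f,'w5.png'); s,T=pose(); print(s['time_s'],s['tcp_pos'],s['ee_rot'],s['wrist_force'],s['gripper_width'])
P=f['P']; hsv=cv2.cvtColor(f['pixels'],cv2.COLOR_RGB2HSV).astype(int)
q=P[(abs(P[...,2]-98)<6)&(np.hypot(P[...,0]-481,P[...,1]-234)<62)&(hsv[...,2]>90)]; print(len(q),np.median(q,0),cv2.minAreaRect(q[:,:2].astype(np.float32)))
k=P[(abs(P[...,2]-97)<4)&(hsv[...,2]<90)&(np.hypot(P[...,0]-456,P[...,1]-92)<35)]; print('key',len(k),k.mean(0) if len(k) else '')
E
```

```text
16.55 [481.38573755 235.95232857 341.05350856] [-1.79924015e+02 -5.85089251e-03  8.01510401e+01] [ 0.247312   -0.02486916 -1.17437354] 41.602627489736385
2453 [482.20577076 241.83252914  98.74445714] ((481.47198486328125, 236.00657653808594), (100.28715515136719, 12.005578994750977), 80.32411193847656)
key 719 [459.17674894 103.80488545  95.38583462]
```

View pics/w5.png

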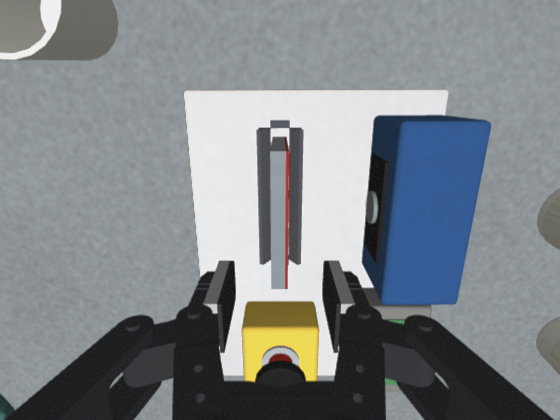

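The panel stands released and upright in the slot: top edge at cols 271–289, rows 137–289, red towards the blue head, top 99 mm high. Next is the key.

```bash
python3 - <<'E'
from h import *
go([456.4,91.7,341],down(80.2)); go([456.4,91.7,285],down(80.2))
E
```

```text
trans cm [-1.464e+01  1.000e-02  0.000e+00] | 14.6  rot [-0.0013 -0.0001 -0.0009] 0.1
trans cm [-1.464e+01  1.000e-02  5.600e+00] | 15.7  rot [-0.0013 -0.0001 -0.0009] 0.1
```

Request:
send_rows(plan=[{"translation": [-0.6,0,0],"delta_rot": [0,0,0]},{"translation": [-2,0,0],"delta_rot": [0,0,0]},{"translation": [-4,0,0],"delta_rot": [0,0,0]},{"translation": [-6.4,0,0],"delta_rot": [0,0,0]},{"translation": [-8.8,0,0],"delta_rot": [0,0,0]},{"translation": [-11,0,0],"delta_rot": [0,0,0]},{"translation": [-12.8,0,0],"delta_rot": [0,0,0]},{"translation": [-14,0,0],"delta_rot": [0,0,0]},{"translation": [-14.5,0,0],"delta_rot": [0,0,0]},{"translation": [-14.6,0,0],"delta_rot": [0,0,0]}], hand=255)

```text
time_s: 17.55
tcp_pos: [456.5, 91.5, 341.4]
ee_rot: [-180.0, -0.1, 80.1]
wrist_force: [0.6, -0.2, 0.3]
gripper_width: 0.2
gripper_force: 0.0
```

Request:
send_rows(plan=[{"translation": [0,0,0.4],"delta_rot": [0,0,0]},{"translation": [0,0,1.2],"delta_rot": [0,0,0]},{"translation": [0,0,2.2],"delta_rot": [0,0,0]},{"translation": [0,0,3.2],"delta_rot": [0,0,0]},{"translation": [0,0,4.2],"delta_rot": [0,0,0]},{"translation": [0,0,5],"delta_rot": [0,0,0]},{"translation": [0,0,5.6],"delta_rot": [0,0,0]},{"translation": [0,0,6],"delta_rot": [0,0,0]},{"translation": [0,0,6.2],"delta_rot": [0,0,0]},{"translation": [0,0,6.2],"delta_rot": [0,0,0]}])

```text
time_s: 18.55
tcp_pos: [456.7, 92.1, 279.3]
ee_rot: [-180.0, -0.0, 80.1]
wrist_force: [0.1, -0.0, 0.6]
gripper_width: 0.0
gripper_force: 0.0
```

```bash
python3 - <<'E'
from h import *
for i in range(4): env.grab_frame('side')
F=[]
f=grab('side'); g=grab('scene'); s,T=pose(); print(s['time_s'],s['tcp_pos'],s['wrist_force'],s['gripper_width'])
a=cv2.resize(f['pixels'][150:240,210:310],None,fx=4,fy=4,interpolation=2); b=cv2.resize(g['pixels'][140:230,240:340],None,fx=4,fy=4,interpolation=2)
cv2.imwrite('pics/k1.png',cv2.cvtColor(np.hstack([a,b]),cv2.COLOR_RGB2BGR))
E
```

```text
18.85 [456.72756784  92.26177912 279.71235627] [-0.02552832  0.03035494 -0.65415894] -0.26256649720614456
```

View pics/k1.png

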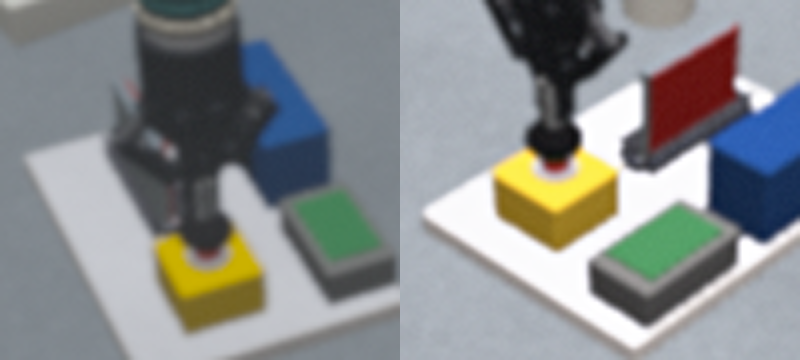

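The fingers are centred just above the key, and the red band still shows at (553,165) in the right half of the crop. The panel's red face is towards the blue head. Pressing in steps.

Request:
send_rows(plan=[{"translation": [0,0,0.2],"delta_rot": [0,0,0]},{"translation": [0,0,0.4],"delta_rot": [0,0,0]},{"translation": [0,0,0.6],"delta_rot": [0,0,0]},{"translation": [0,0,0.8],"delta_rot": [0,0,0]},{"translation": [0,0,0.9],"delta_rot": [0,0,0]},{"translation": [0,0,1.0],"delta_rot": [0,0,0]},{"translation": [0,0,1.1],"delta_rot": [0,0,0]},{"translation": [0,0,1.15],"delta_rot": [0,0,0]},{"translation": [0,0,1.2],"delta_rot": [0,0,0]},{"translation": [0,0,1.2],"delta_rot": [0,0,0]}])

```text
time_s: 19.85
tcp_pos: [456.6, 92.2, 267.5]
ee_rot: [-180.0, -0.1, 80.1]
wrist_force: [-2.0, -0.2, 4.3]
gripper_width: -0.2
gripper_force: 2.2
```

Request:
send_rows(plan=[{"translation": [0,0,0.05],"delta_rot": [0,0,0]},{"translation": [0,0,0.1],"delta_rot": [0,0,0]},{"translation": [0,0,0.15],"delta_rot": [0,0,0]},{"translation": [0,0,0.2],"delta_rot": [0,0,0]},{"translation": [0,0,0.25],"delta_rot": [0,0,0]},{"translation": [0,0,0.3],"delta_rot": [0,0,0]},{"translation": [0,0,0.35],"delta_rot": [0,0,0]},{"translation": [0,0,0.4],"delta_rot": [0,0,0]},{"translation": [0,0,0.4],"delta_rot": [0,0,0]},{"translation": [0,0,0.4],"delta_rot": [0,0,0]}])

```text
time_s: 20.85
tcp_pos: [456.6, 92.2, 263.6]
ee_rot: [-180.0, -0.1, 80.1]
wrist_force: [-2.4, -0.8, 6.3]
gripper_width: 0.4
gripper_force: 3.2
```

```bash
python3 - <<'E'
from h import *
L=[]
for i in range(6):
    env.grab_frame('side'); s=env.read_state(); L.append([s['tcp_pos'][2],s['wrist_force'][2]])
print(s['time_s'],s['tcp_pos'],np.round(L,2).tolist(),np.mean(L,0))
E
```

```text
21.15 [456.57484227  92.19042719 263.61675961] [[263.62, 6.45], [263.61, 5.88], [263.62, 6.52], [263.6, 5.73], [263.63, 6.09], [263.62, 7.08]] [263.61483014   6.29274755]
```

Request:
send_rows(plan=[{"translation": [0,0,0.05],"delta_rot": [0,0,0]},{"translation": [0,0,0.1],"delta_rot": [0,0,0]},{"translation": [0,0,0.15],"delta_rot": [0,0,0]},{"translation": [0,0,0.2],"delta_rot": [0,0,0]},{"translation": [0,0,0.25],"delta_rot": [0,0,0]},{"translation": [0,0,0.3],"delta_rot": [0,0,0]},{"translation": [0,0,0.34],"delta_rot": [0,0,0]},{"translation": [0,0,0.38],"delta_rot": [0,0,0]},{"translation": [0,0,0.38],"delta_rot": [0,0,0]},{"translation": [0,0,0.38],"delta_rot": [0,0,0]}])

```text
time_s: 22.15
tcp_pos: [456.6, 92.1, 259.9]
ee_rot: [-180.0, -0.1, 80.1]
wrist_force: [-2.3, -0.3, 9.2]
gripper_width: 0.0
gripper_force: 4.1
```

```bash
python3 - <<'E'
from h import *
L=[]
for i in range(6):
    f=env.grab_frame('side'); s=env.read_state(); L.append([s['tcp_pos'][2],s['wrist_force'][2]])
g=grab('scene'); print(s['time_s'],s['tcp_pos'],np.mean(L,0))
P=g['P']; d=np.hypot(P[...,0]-459,P[...,1]-87)
a=cv2.resize(f['pixels'][150:240,210:310],None,fx=4,fy=4,interpolation=2); b=cv2.resize(g['pixels'][140:230,240:340],None,fx=4,fy=4,interpolation=2)
cv2.imwrite('pics/k2.png',cv2.cvtColor(np.hstack([a,b]),cv2.COLOR_RGB2BGR))
for n,x in(('side',f['pixels'][195:235,240:285]),('scene',g['pixels'][165:200,260:300])):
    h=cv2.cvtColor(x,cv2.COLOR_RGB2HSV).astype(int); print(n,'red',(((h[...,0]<8)|(h[...,0]>172))&(h[...,1]>110)&(h[...,2]>60)).sum(),'green',((h[...,0]>45)&(h[...,0]<85)&(h[...,1]>80)).sum())
E
```

```text
22.45 [456.54431645  92.15538961 259.95311699] [259.95881093   8.30967051]
side red 0 green 0
scene red 0 green 4
```

View pics/k2.png

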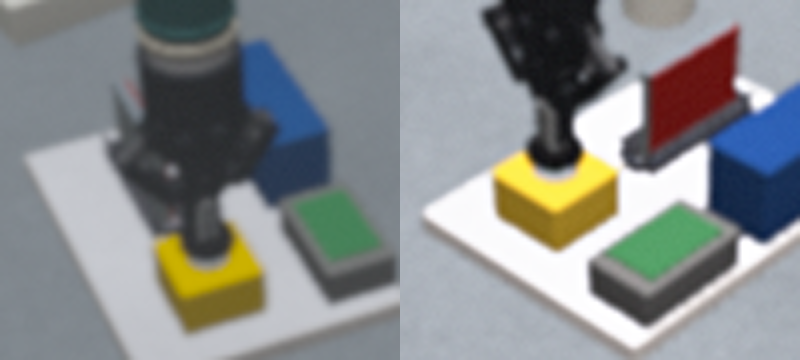

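The red band is out of sight and a trace of green is left. Position gives 10 mm of travel and the force is 8.3 N, so the key is at half travel. Handing in.

```bash
python3 -c "
from bench import env
print(env.finish_job())"
```

```text
the job is handed in; nothing more can be done
None
```

The panel stands released in the reader slot with its red face towards the blue optics head, and I handed the job in at about 22.5 s with the key held near half travel: about 10 mm by position, 9 mm by force.

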